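# Close the weight press on a wad of prints

### The job

A wad of photographs is waiting in the small weight press, between its two guide rods. Press it: lay the thin vented board flat on the prints and the thick battened platen flat on that board, each with a rod in both its end slots, then set one lead weight squarely on the middle of the platen between the battens, lengthwise, and the other lead weight squarely on top of the first, in line with it. Put everything down gently, without dropping it, and leave the other wad of prints, the jar and the loupe where they are.

Things in the scene. Friction and masses are not known exactly. Their poses are not given: they have to be found in the camera images.
- press: Weight press, fixed: dark wooden base 116 x 216 mm (x by y), top face 18 mm above the table. Two upright steel guide rods, 10 mm thick, stand at x = 0, y = +80 and -80 mm, straight up to 90 mm above the table, tapering to a 4 mm tip at 104 mm. A wad of prints lies between them. Origin: centre of the underside, on the table; z up.
- prints: Wad of photographs lying in the press, 100 x 129 mm (x by y), curled up to 31 mm at the corners but bearing at 26 mm, so a board rests on it 44 mm above the table. Loose; stays in the press, not to be handled. Origin: under its middle, within 5 mm and 0.05 rad of the press's own middle and axes; z up.
- vent_board: Vented board, the thinner: pale wood with small air holes, cork below; 100 x 192 mm (x by y), 16 mm thick, 130-200 g. Finger recesses in the long sides leave a waist 60 mm wide across x for |y| < 32 mm: grip there, near the underside. Each short end has an open slot 18 mm wide, in to |y| = 71 mm, for a guide rod (4 mm play each way). Half turn: same. Origin: centre of the underside; z up.
- platen: Platen, the thicker: plain plywood, outline, 60 mm waist, recesses and end slots as on the vented board (100 x 192 mm), 22 mm thick, 270-430 g. On its top face (z = 22 mm) two wooden battens with brass screws lie along x at y = +63.5 and -63.5 mm, 11 mm wide, 10 mm high, 116 mm clear between them. Half turn: same. Origin: centre of the underside; z up.
- weight_a: Lead weight in dark grey cloth, a rounded block 100 x 46 x 27 mm (x by y by z; bears at 26 mm), 530-710 g, lying flat. Grip it across y. Origin: centre of the underside; x along its length, z up. Either weight may be the lower one.
- weight_b: The other lead weight, exactly like weight_a: 100 x 46 x 27 mm. Origin: centre of the underside; x along its length, z up.
- next_prints: Another wad of photographs, 98 x 128 x 41 mm, on the table on its own, kept for later; leave alone. Origin: under its middle.
- jar: White screw jar with a red cap, 57 mm across, 75 mm tall; leave alone. Origin: centre of the underside.
- loupe: Black stand loupe, 43 mm across, 38 mm tall; leave alone. Origin: centre of the underside.
There are look-alikes about, which are no part of the job. Of the things that look like the platen, the larger one is meant.

How it is judged:
By the outcome, as a careful person would: the job done as asked, in the order asked, and still so for the second after the job is handed in, with the robot touching nothing.
It also fails if it takes over 128 s, if anything falls off the work surface, if the arm or the gripper's body presses on something with over 40 N, if the wrist force passes 120 N, or if a joint passes its speed limit or range.

### The arm

A 6-joint arm with a two-finger parallel gripper is mounted at the origin on the work surface; the furniture and walls round the work are solid. World frame = base frame: x ahead of the robot, y to its left, z up, the work surface at z = 0. Lengths are in m, angles in rad, forces in N, time in s.
With the tool pointing down it reaches from about 0.425 to 0.95 m from the base axis. Payload 3.5 kg.
Tool frame: the origin (TCP) lies between the finger pads; the fingertips stand 19 mm ahead of it and the grasp point (between the pads) is the TCP (ctrl.nose_length is the distance from the TCP to the fingertips, in m); z points along the fingers, y is the line along which they close (so a half turn about z gives the same grasp; the last joint's range is limited). The gripper opens to 85 mm and grips with 20 to 120 N. Pads are 22 mm wide; open, the fingers measure 114 mm over their backs; the gripper's body (76 mm by 85 mm) begins 54 mm behind the grasp point. The pads swing forward as they close: fully open they stand 13 mm farther back than shut.
Start: joints at [0.962, 0.286, 1.577, -0, 1.279, -0.15], TCP at [0.299, 0.605, 0.25] pointing down, gripper open.
Joint ranges: [-2.77, 2.77], [-0.9, 2.22], [0.21, 2.48], [-1.53, 4.67], [0.24, 2.81], [-2.84, 2.84]. Speed limits (rad/s): [2.79, 2.79, 3.14, 3.14, 3.14, 3.14].

### API

Orientations are given as a unit quaternion [x, y, z, w].
In Python, from plant import ctrl gives the robot as it stands.
- The arm moves only by the tool apply_moves, never from a script. Its argument "series" is a list of rows, each a list of 6 numbers: the shift along the world's x, y, z scaled (see below), then the turn, a rotation vector about the world's x, y, z scaled (see below). A call has 1 to 20 rows; each row is the pose to reach, as a shift and turn from the pose commanded when the call began; what a row does not reach only later rows make up. The controller multiplies each number of a shift by 0.8 m and each number of a turn by 45 degrees. A row lasts 1/8 s, in which the tool goes at most 62.5 mm and 10.7 degrees, less where a joint would pass 70% of its speed; a pose out of reach is approached as far as the arm can. A call with a number of a shift or a turn outside -1 to 1 is refused whole. A call with a gripper value outside its range is refused whole. "jaw" is the opening, from 0 (shut) to 1 (fully open), set as the call begins (left out, the last holds). The fingers move at their own pace and stop on an object; "squeeze" is the grip in N (left out, the last holds). Time passes only in rows, so rows that repeat a pose let the fingers close. It gives the time, the measured TCP pose, the force, the opening and the grip force at its end, in the units of the state.
- ctrl.get_state(): the state, without advancing time (a new reading comes with each control period).
- ctrl.read_camera(name): name is "side" or "top"; returns the picture (480x640x3 uint8, red, green, blue); there is no depth.
- ctrl.get_calibration(name): a dict with "fx", "fy", "cx", "cy" (pixels), "xyz" and "orientation" of the camera in the world. Camera axes: x right, y up, looking along -z (the intrinsics and any distortion apply to the point x, -y, -z); pixel columns grow to the right and rows downward; lengths in m; the calibration is good to about 2 mm. A picture is of the moment at which its call begins. get_calibration takes no time and is no camera call.
- ctrl.sign_off(): hands the job in; it is judged then, once.
Trained networks look in the newest picture that a camera, given by its name, has taken for a name from the list of things; names that differ only in an ending like _2 or _b are one class to them, and where a whole thing is asked for, a point or a joint stands for the part that bears it (a point fixed in the world has none). Each returns a list of dicts, best first, with "p" (0 to 1); they miss things now and then, are a little off and sometimes report something else, mostly with a low value. They report only what shows in the picture. A call takes as long as a camera call. They do not tell look-alikes from the thing itself.
- ctrl.boxes_of(thing, camera): "xy" ([column, row] as shares, 0 to 1, of the picture: columns of its width, rows of its height, amid what is visible of it).
- ctrl.silhouettes(thing, camera): "pixels" (480x640 bool, what is visible of it) and "xy" ([column, row] as shares, 0 to 1, of the picture: columns of its width, rows of its height, amid what is visible of it).
The state is a dict: "time": time; "qpos": joint angles; "dq": joint speeds; "joint_efforts": joint torques, N m; "eef_pos": TCP position; "tcp_rot": TCP orientation; "contact_force": force on the tool from outside, world axes, zero at the start; "wrist_torque": the same for the moment, N m; "opening": opening from 0.0 (shut) to 1.0 (fully open); "finger_force": force on a finger pad.
Only numpy, scipy, OpenCV 4.12 (cv2) and the standard library are available. Lean on these libraries where they do the work, as an engineer would, in place of code of your own. Each camera call takes 0.05 s, during which the arm holds its last target. There are 200 camera calls.

## Working session

There is one attempt and no reset: what is moved stays moved. The work goes in short steps, Python scripts to look and compute and a tool call to move; the robot and the scene stay as the last step left them, time stands still between calls to the robot, and variables do not carry over. Pictures are saved under pics/ and viewed, at most 14 in all, crops included, and the job is handed in when it is done.

Besides the shell and the picture viewer there is one more tool, called by a JSON object that holds its "api" and its "payload", one argument or row to a line. apply_moves: Moves the arm, as the interface text tells. Shifts and turns lie within -1 to 1; 1 stands for 0.8 m of shift or 45 degrees of turn. Its arguments: {"type":"object","properties":{"series":{"type":"array"},"jaw":{"type":"number"},"squeeze":{"type":"number"}},"required":["series"]}

```bash
mkdir -p pics; ls; cat > h.py <<'E'
import numpy as np, cv2
from plant import ctrl
from scipy.spatial.transform import Rotation as R
def snap(cam,name=None):
    im=ctrl.read_camera(cam)
    if name: cv2.imwrite('pics/'+name+'.png',im[:,:,::-1])
    return im
def unproj(cam,uv,z):
    c=ctrl.get_calibration(cam); uv=np.atleast_2d(np.array(uv,float))
    d=np.c_[(uv[:,0]-c['cx'])/c['fx'],-(uv[:,1]-c['cy'])/c['fy'],-np.ones(len(uv))]
    d=R.from_quat(c['orientation']).apply(d); o=np.array(c['xyz'])
    return o+d*((z-o[2])/d[:,2])[:,None]
def proj(cam,P):
    c=ctrl.get_calibration(cam)
    p=R.from_quat(c['orientation']).inv().apply(np.atleast_2d(P)-np.array(c['xyz']))
    return np.c_[c['cx']+c['fx']*p[:,0]/-p[:,2],c['cy']+c['fy']*p[:,1]/p[:,2]]
E
python3 - <<'E'
from h import *
print(ctrl.get_state())
for c in('top','side'):
    print(c,ctrl.get_calibration(c)); snap(c,c+'0')
    for t in('press','prints','vent_board','platen','weight_a','next_prints','jar','loupe'):
        print(t,[(round(d['p'],2),[round(d['xy'][0]*640),round(d['xy'][1]*480)]) for d in ctrl.boxes_of(t,c)])
E
```

```text
pics
{'time': 0.0, 'qpos': array([ 9.62022169e-01,  2.87195354e-01,  1.57819087e+00, -4.79494244e-05,
        1.27859214e+00, -1.50007572e-01]), 'dq': array([ 1.61481728e-03, -2.00295809e-05, -4.28991922e-04,  2.24440294e-03,
       -9.22788241e-04, -9.74080314e-04]), 'joint_efforts': array([ 2.79058522e-04, -4.05971503e+01, -2.92633027e+01, -9.05248339e-05,
        5.64627306e-03,  1.28009961e-05]), 'eef_pos': array([0.29854894, 0.60469794, 0.24891982]), 'tcp_rot': array([ 2.27370099e-01,  9.73807689e-01, -1.11653292e-03, -4.20461910e-04]), 'contact_force': array([-0.23652385,  0.12213718,  0.47349469]), 'wrist_torque': array([ 0.04484226, -0.05844796, -0.02346628]), 'finger_force': 0.0, 'opening': 0.9971829709962898}
top {'fx': 601.1334373633458, 'fy': 601.1334373633458, 'cx': 322.8161617672993, 'cy': 248.56175057448144, 'xyz': array([0.32899999, 0.00917189, 1.42692972]), 'orientation': array([-0.02326971,  0.02968466,  0.71680196, -0.69625591])}
press [(0.67, [351, 268])]
prints []
vent_board [(0.81, [212, 176])]
platen [(0.97, [201, 265]), (0.75, [181, 366])]
weight_a [(0.97, [456, 195]), (0.64, [465, 242]), (0.47, [349, 152])]
next_prints []
jar [(0.79, [439, 123])]
loupe [(0.51, [413, 295])]
side {'fx': 513.194679642713, 'fy': 513.194679642713, 'cx': 318.36088118894224, 'cy': 229.49371522460987, 'xyz': array([ 0.41050961, -1.27919326,  0.66373617]), 'orientation': array([ 0.52936161, -0.01418984, -0.00582735,  0.84825761])}
press [(0.63, [314, 265])]
prints [(0.57, [312, 244])]
vent_board [(0.63, [368, 205])]
platen [(0.92, [297, 199]), (0.78, [235, 193])]
weight_a [(0.79, [320, 310]), (0.79, [358, 306]), (0.34, [297, 199])]
next_prints [(0.91, [398, 244]), (0.31, [369, 204])]
jar [(0.87, [441, 282])]
loupe [(0.66, [274, 276])]
```

View pics/top0.png

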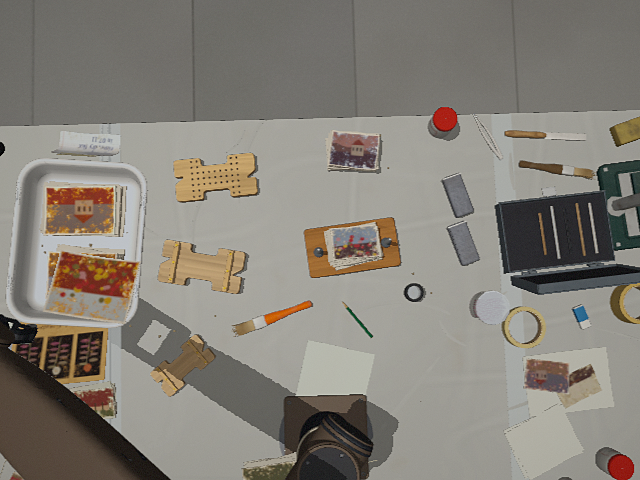

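View pics/side0.png

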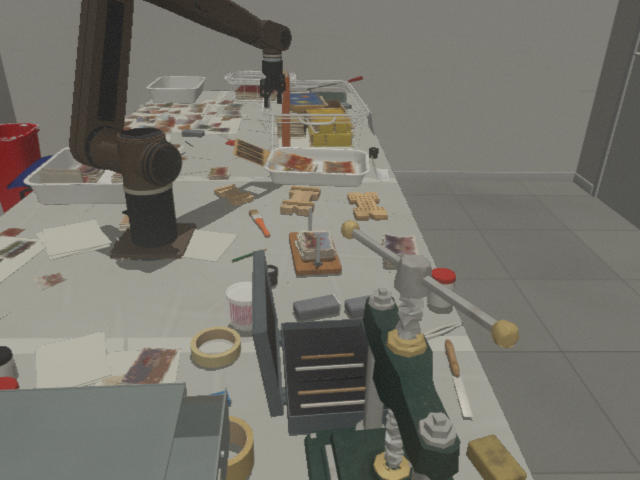

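The top view has up = +x and left = +y. It shows the vented board at (216,177), the big platen at (202,266), a small look-alike at (183,365), the press at (352,248) and the weights at (457,195) and (463,243). I'll fit model outlines to the silhouettes next.

```bash
cat > fit.py <<'E'
from h import *
from scipy.optimize import minimize
def board(): # outline with waist and slots
    q=[(50,-96),(50,-32),(30,-32),(30,32),(50,32),(50,96),(9,96),(9,71),(-9,71),(-9,96),(-50,96),(-50,32),(-30,32),(-30,-32),(-50,-32),(-50,-96),(-9,-96),(-9,-71),(9,-71),(9,-96)]
    return np.array(q)/1e3
def rect(a,b): return np.array([(a,-b),(a,b),(-a,b),(-a,-b)])/2e3
def outline(poly,z0,z1,x,cam):
    c,s=np.cos(x[2]),np.sin(x[2]); P=poly@np.array([[c,s],[-s,c]])+x[:2]
    m=np.zeros((480*4,640*4),np.uint8)
    a,b=[proj(cam,np.c_[P,np.full(len(P),z)]) for z in(z0,z1)]
    I=lambda q:np.round((np.array(q)+.5)*4).astype(np.int32)
    for q in(a,b): cv2.fillPoly(m,[I(q)],255)
    for i in range(len(a)):
        j=(i+1)%len(a); cv2.fillConvexPoly(m,I([a[i],a[j],b[j],b[i]]),255)
    return cv2.resize(m,(640,480),interpolation=cv2.INTER_AREA)/255.
def fit(mask,poly,z0,z1,x0,cam='top'):
    f=lambda x:np.abs(outline(poly,z0,z1,x,cam)-mask).sum()
    best=None
    for d in(-.15,-.05,.05,.15):
        x=np.array(x0)+[0,0,d]
        r=minimize(f,x,method='Nelder-Mead',options=dict(initial_simplex=x+np.array([[0,0,0],[.012,0,0],[0,.012,0],[0,0,.12]]),xatol=1e-4,fatol=.2))
        if best is None or r.fun<best.fun: best=r
    return best.x,best.fun/mask.sum()
def mrect(mask,z,cam='top'):
    ys,xs=np.nonzero(mask); P=unproj(cam,np.c_[xs,ys],z)[:,:2]
    return cv2.minAreaRect((P*1000).astype(np.float32))
E
python3 - <<'E'
from fit import *
im=snap('top')
cv2.imwrite('pics/press0.png',cv2.resize(im[205:290,295:410,::-1],None,fx=6,fy=6,interpolation=cv2.INTER_CUBIC))
for t,poly,z,lx in(('vent_board',board(),.016,0),('platen',board(),.022,0),('weight_a',rect(100,46),.026,1),('press',rect(116,216),.018,0)):
    for d in ctrl.silhouettes(t,'top'):
        m=d['pixels']; (c,s,a)=mrect(m,z)
        # long axis angle
        pts=cv2.boxPoints((c,s,a)); e=[pts[1]-pts[0],pts[2]-pts[1]]; L=max(e,key=np.linalg.norm)
        th=np.arctan2(L[1],L[0])-(0 if lx else np.pi/2); th=(th+np.pi/2)%np.pi-np.pi/2
        x,e=fit(m.astype(float),poly,0,z,[c[0]/1e3,c[1]/1e3,th])
        print(t,round(d['p'],2),np.round(d['xy']*np.array([640,480])),np.round(s),np.round(th,3),'fit',np.round(x,4),round(e,3),m.sum())
E
```

```text
vent_board 0.64 [214. 177.] [102. 193.] 0.076 fit [0.6138 0.2468 0.0682] 0.069 2934
platen 0.76 [198. 263.] [199. 103.] -0.188 fit [ 0.4017  0.2828 -0.1902] 0.074 3143
platen 0.64 [181. 363.] [ 73. 142.] 0.683 fit [0.1777 0.3312 0.6322] 0.935 1663
weight_a 0.98 [456. 197.] [100.  49.] 0.284 fit [ 0.5541 -0.3262  0.2862] 0.131 841
weight_a 0.68 [461. 243.] [101.  50.] 0.325 fit [ 0.4394 -0.3347  0.3188] 0.08 892
press 0.95 [355. 263.] [119. 218.] 0.118 fit [ 0.437  -0.0721  0.1133] 0.863 2498
```

View pics/press0.png

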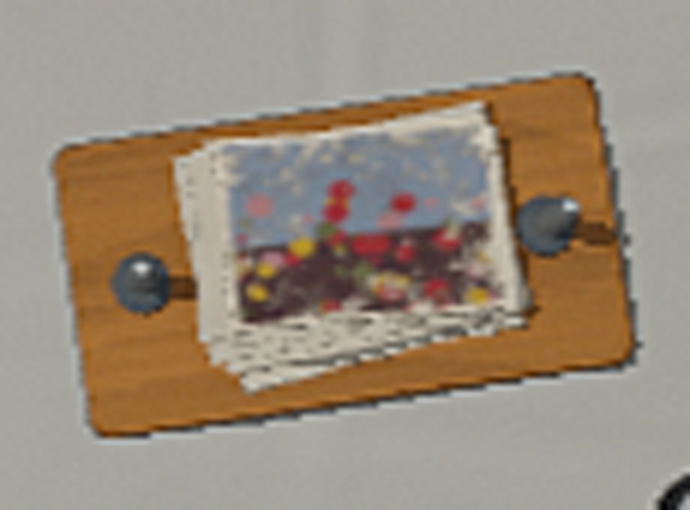

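The crop confirms the press: rods near crop (140,280) and (550,222), with the wad between them. I'll fit the base from its filled silhouette and check it against the rods.

```bash
python3 - <<'E'
from fit import *
im=snap('top')
m=ctrl.silhouettes('press','top')[0]['pixels'].astype(np.uint8)
ys,xs=np.nonzero(m); h=cv2.convexHull(np.c_[xs,ys].astype(np.int32)); M=np.zeros((480,640),np.uint8); cv2.fillPoly(M,[h],1)
x,e=fit(M.astype(float),rect(116,216),0,.018,[.437,-.072,.113]); print(x,e,mrect(m,.018))
v=im[205:290,295:410,::-1].copy(); v=cv2.resize(v,None,fx=6,fy=6,interpolation=cv2.INTER_CUBIC)
c,s=np.cos(x[2]),np.sin(x[2])
for sg in(1,-1):
    p=np.array([x[0]-s*.08*sg,x[1]+c*.08*sg])
    for z,r in((.018,.005),(.09,.005),(.104,.002)):
        ring=[[p[0]+r*np.cos(a),p[1]+r*np.sin(a),z] for a in np.linspace(0,6.28,24)]
        q=((proj('top',ring)-[295,205]+.5)*6).astype(np.int32); cv2.polylines(v,[q],True,(0,255,0),1)
    print(p)
q=((proj('top',[[x[0]+c*a-s*b,x[1]+s*a+c*b,.018] for a,b in rect(116,216)])-[295,205]+.5)*6).astype(np.int32); cv2.polylines(v,[q],True,(0,255,0),1)
cv2.imwrite('pics/press1.png',v)
st=ctrl.get_state(); print(R.from_quat(st['tcp_rot']).as_matrix().round(3),ctrl.nose_length)
E
```

```text
[ 0.43671476 -0.07211775  0.11736213] 0.025360782610916708 ((436.0748596191406, -72.31279754638672), (116.28739929199219, 217.11485290527344), 6.6900458335876465)
[0.42734733 0.00733193]
[ 0.44608219 -0.15156742]
[[-0.897  0.443  0.   ]
 [ 0.443  0.897  0.   ]
 [-0.     0.    -1.   ]] 0.019
```

View pics/press1.png

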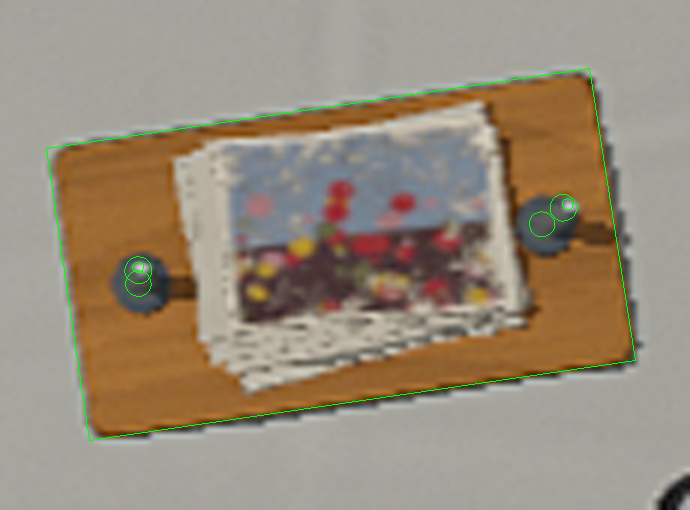

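{"api": "apply_moves", "payload": {
  "series": [
    [0.3935,-0.4475,-0.125,0,0,-1],
    [0.3935,-0.4475,-0.125,0,0,-1],
    [0.3935,-0.4475,-0.125,0,0,-1],
    [0.3935,-0.4475,-0.125,0,0,-1],
    [0.3935,-0.4475,-0.125,0,0,-1],
    [0.3935,-0.4475,-0.125,0,0,-1],
    [0.3935,-0.4475,-0.125,0,0,-1],
    [0.3935,-0.4475,-0.125,0,0,-1],
    [0.3935,-0.4475,-0.125,0,0,-1],
    [0.3935,-0.4475,-0.125,0,0,-1]
  ],
  "jaw": 0.84
}}

```text
time: 2.5
eef_pos: [0.6135, 0.2474, 0.1503]
tcp_rot: [0.583, 0.813, -0.0, -0.0]
contact_force: [-1.0, -0.1, 0.0]
opening: 0.841
finger_force: 0.0
```

{"api": "apply_moves", "payload": {
  "series": [
    [0,-0.0005,-0.125,0,0,-0.329],
    [0,-0.0005,-0.125,0,0,-0.329],
    [0,-0.0005,-0.125,0,0,-0.329],
    [0,-0.0005,-0.125,0,0,-0.329]
  ]
}}

```text
time: 3.0
eef_pos: [0.6146, 0.2482, 0.0526]
tcp_rot: [0.682, 0.732, 0.001, 0.001]
contact_force: [0.0, -0.7, 0.9]
opening: 0.841
finger_force: 0.0
```

```bash
python3 - <<'E'
from h import *
st=ctrl.get_state(); print(st['eef_pos'],st['opening'])
im=snap('top'); s=snap('side')
a=cv2.resize(im[130:230,150:290,::-1],(560,400),interpolation=cv2.INTER_CUBIC)
q=proj('side',[.6138,.2468,.02])[0].astype(int); print(q)
b=cv2.resize(s[q[1]-40:q[1]+30,q[0]-60:q[0]+60,::-1],None,fx=4,fy=4,interpolation=cv2.INTER_CUBIC)
v=np.zeros((600,800,3),np.uint8); v[:300,:420]=cv2.resize(a,(420,300)); v[310:590,:480]=b; cv2.imwrite('pics/g1.png',v)
E
```

```text
[0.61455176 0.24817553 0.05259253] 0.8414763331553665
[365 201]
```

View pics/g1.png

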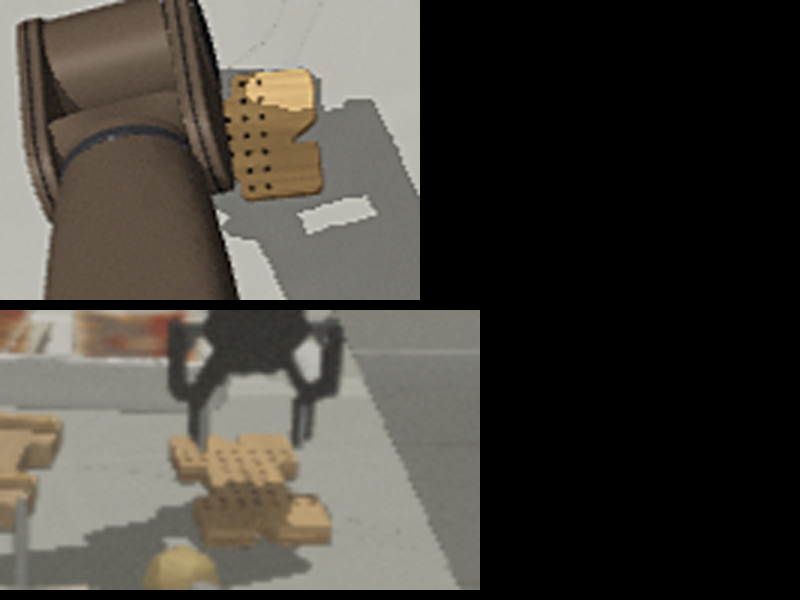

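The fingers straddle the waist, so I'll go down to grasp height.

{"api": "apply_moves", "payload": {
  "series": [
    [0,0,-0.015,0,0,0],
    [0,0,-0.028,0,0,0],
    [0,0,-0.0345,0,0,0],
    [0,0,-0.0345,0,0,0]
  ]
}}

```text
time: 3.6
eef_pos: [0.6131, 0.2466, 0.0216]
tcp_rot: [0.683, 0.731, -0.001, -0.001]
contact_force: [0.0, 0.8, -0.3]
opening: 0.841
finger_force: 0.0
```

{"api": "apply_moves", "payload": {
  "series": [
    [0,0,0,0,0,0],
    [0,0,0,0,0,0],
    [0,0,0,0,0,0],
    [0,0,0,0,0,0],
    [0,0,0,0,0,0],
    [0,0,0,0,0,0]
  ],
  "jaw": 0.3,
  "squeeze": 40
}}

```text
time: 4.35
eef_pos: [0.614, 0.2468, 0.0231]
tcp_rot: [0.683, 0.731, 0.0, 0.0]
contact_force: [1.1, 0.8, 1.4]
opening: 0.689
finger_force: 44.5
```

{"api": "apply_moves", "payload": {
  "series": [
    [0,0,0.03,0,0,0],
    [0,0,0.08,0,0,0],
    [0,0,0.14,0,0,0],
    [0,0,0.1875,0,0,0],
    [-0.05,-0.08,0.1875,0,0,0.063],
    [-0.1,-0.16,0.1875,0,0,0.063],
    [-0.15,-0.24,0.1875,0,0,0.063],
    [-0.19,-0.32,0.1875,0,0,0.063],
    [-0.2125,-0.37,0.1875,0,0,0.063],
    [-0.2213,-0.3938,0.1875,0,0,0.063],
    [-0.2213,-0.3998,0.1875,0,0,0.063],
    [-0.2213,-0.3998,0.1875,0,0,0.063],
    [-0.2213,-0.3998,0.1875,0,0,0.063]
  ]
}}

```text
time: 5.98
eef_pos: [0.437, -0.0721, 0.173]
tcp_rot: [0.664, 0.748, 0.0, 0.0]
contact_force: [0.5, 0.2, -1.2]
opening: 0.687
finger_force: 44.2
```

```bash
python3 - <<'E'
from h import *
st=ctrl.get_state(); print(st['eef_pos'],st['opening'],st['contact_force'],R.from_quat(st['tcp_rot']).as_matrix().round(4))
im=snap('top'); s=snap('side')
a=im[200:300,280:420,::-1]
b=s[190:300,250:380,::-1]
v=np.zeros((600,800,3),np.uint8); v[:300,:420]=cv2.resize(a,(420,300),interpolation=cv2.INTER_CUBIC); v[50:600,150+0:800]=v[50:600,150:800]
v2=cv2.resize(b,(354,300),interpolation=cv2.INTER_CUBIC); v=np.hstack([cv2.resize(a,(420,300),interpolation=cv2.INTER_CUBIC),v2])
cv2.imwrite('pics/t1.png',v)
E
```

```text
[ 0.43703036 -0.07210443  0.1730415 ] 0.6872565889042468 [ 0.53439311  0.19836456 -1.19877741] [[-1.190e-01  9.929e-01  3.000e-04]
 [ 9.929e-01  1.190e-01  3.000e-04]
 [ 2.000e-04  3.000e-04 -1.000e+00]]
```

View pics/t1.png

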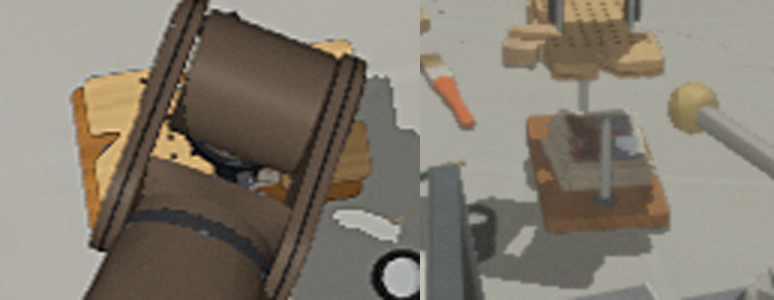

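The board hangs level over the rods. I'll lower it onto the tips and watch the force.

{"api": "apply_moves", "payload": {
  "series": [
    [0,-0.0008,-0.02,0,0,0],
    [0,-0.0008,-0.04,0,0,0],
    [0,-0.0008,-0.055,0,0,0],
    [0,-0.0008,-0.07,0,0,0],
    [0,-0.0008,-0.08,0,0,0],
    [0,-0.0008,-0.08,0,0,0]
  ]
}}

```text
time: 6.82
eef_pos: [0.4362, -0.0736, 0.108]
tcp_rot: [0.664, 0.747, -0.0, -0.001]
contact_force: [-0.9, 0.7, -0.8]
opening: 0.685
finger_force: 44.2
```

```bash
python3 - <<'E'
from fit import *
st=ctrl.get_state(); e=st['eef_pos']; print(e,st['contact_force'])
s=snap('side')[:,:,::-1]; x0,y0,f=270,180,7
v=cv2.resize(s[y0:y0+85,x0:x0+110],None,fx=f,fy=f,interpolation=cv2.INTER_CUBIC)
th=.1187; c,sn=np.cos(th),np.sin(th)
P=board()@np.array([[c,sn],[-sn,c]])+e[:2]
zb=e[2]-.023
for z in(zb,zb+.016): cv2.polylines(v,[((proj('side',np.c_[P,np.full(20,z)])-[x0,y0]+.5)*f).astype(np.int32)],True,(0,255,0),1)
px=np.array([.437,-.073])
for sg in(1,-1):
    p=px+.08*sg*np.array([-sn,c])
    q=((proj('side',[[*p,.018],[*p,.104]])-[x0,y0]+.5)*f).astype(int); cv2.line(v,tuple(map(int,q[0])),tuple(map(int,q[1])),(0,0,255),1)
cv2.imwrite('pics/t2.png',v)
E
```

```text
[ 0.43623049 -0.07357613  0.10795872] [-0.85482833  0.65456534 -0.7778789 ]
```

View pics/t2.png

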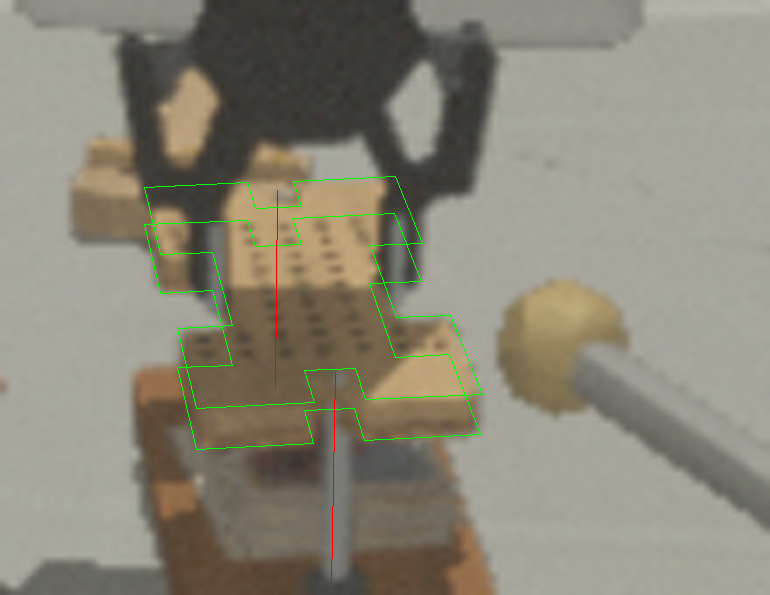

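{"api": "apply_moves", "payload": {
  "series": [
    [0,0,-0.012,0,0,0],
    [0,0,-0.024,0,0,0],
    [0,0,-0.036,0,0,0],
    [0,0,-0.043,0,0,0],
    [0,0,-0.0475,0,0,0],
    [0,0,-0.0475,0,0,0],
    [0,0,-0.0475,0,0,0]
  ]
}}

```text
time: 7.75
eef_pos: [0.4369, -0.0738, 0.071]
tcp_rot: [0.664, 0.747, 0.0, 0.0]
contact_force: [-0.7, 0.3, -2.3]
opening: 0.687
finger_force: 44.2
```

{"api": "apply_moves", "payload": {
  "series": [
    [0,0,-0.001,0,0,0],
    [0,0,-0.002,0,0,0],
    [0,0,-0.003,0,0,0],
    [0,0,-0.003,0,0,0]
  ]
}}

```text
time: 8.25
eef_pos: [0.4366, -0.0737, 0.0683]
tcp_rot: [0.664, 0.747, -0.0, -0.0]
contact_force: [0.4, 0.3, -1.7]
opening: 0.684
finger_force: 44.2
```

{"api": "apply_moves", "payload": {
  "series": [
    [0,0,-0.001,0,0,0],
    [0,0,-0.002,0,0,0],
    [0,0,-0.002,0,0,0]
  ]
}}

```text
time: 8.62
eef_pos: [0.4368, -0.0737, 0.0674]
tcp_rot: [0.664, 0.747, -0.0, -0.0]
contact_force: [-3.7, 0.7, 5.1]
opening: 0.682
finger_force: 44.9
```

{"api": "apply_moves", "payload": {
  "series": [
    [0,0,-0.001,0,0,0],
    [0,0,-0.0015,0,0,0],
    [0,0,-0.0015,0,0,0]
  ]
}}

```text
time: 9.0
eef_pos: [0.4368, -0.0737, 0.0673]
tcp_rot: [0.664, 0.748, -0.0, -0.001]
contact_force: [-7.1, 2.3, 14.2]
opening: 0.688
finger_force: 45.8
```

{"api": "apply_moves", "payload": {
  "series": [
    [0,0,0.0015,0,0,0],
    [0,0,0.0015,0,0,0]
  ]
}}

```text
time: 9.25
eef_pos: [0.437, -0.0738, 0.0674]
tcp_rot: [0.664, 0.748, 0.0, 0.0]
contact_force: [-2.3, 1.0, 6.1]
opening: 0.685
finger_force: 45.0
```

{"api": "apply_moves", "payload": {
  "series": [
    [0,0,0,0,0,0],
    [0,0,0,0,0,0],
    [0,0,0,0,0,0]
  ],
  "jaw": 0.82
}}

```text
time: 9.62
eef_pos: [0.4365, -0.0737, 0.0664]
tcp_rot: [0.664, 0.747, -0.0, -0.0]
contact_force: [0.4, -0.2, -0.2]
opening: 0.82
finger_force: 0.0
```

{"api": "apply_moves", "payload": {
  "series": [
    [0,0,0.01,0,0,0],
    [0,0,0.03,0,0,0],
    [0,0,0.08,0,0,0],
    [0,0,0.13,0,0,0],
    [-0.005,0.05,0.14,0,0,-0.1],
    [-0.01,0.12,0.14,0,0,-0.2],
    [-0.015,0.19,0.14,0,0,-0.3],
    [-0.02,0.26,0.14,0,0,-0.391],
    [-0.025,0.33,0.14,0,0,-0.391],
    [-0.035,0.4,0.14,0,0,-0.391],
    [-0.0438,0.4457,0.12,0,0,-0.391],
    [-0.0438,0.4457,0.08,0,0,-0.391],
    [-0.0438,0.4457,0.04,0,0,-0.391],
    [-0.0438,0.4457,0.02,0,0,-0.391],
    [-0.0438,0.4457,0.02,0,0,-0.391],
    [-0.0438,0.4457,0.02,0,0,-0.391]
  ]
}}

```text
time: 11.62
eef_pos: [0.4028, 0.2832, 0.0843]
tcp_rot: [0.771, 0.637, 0.001, 0.0]
contact_force: [-0.6, 0.3, 0.1]
opening: 0.816
finger_force: 0.0
```

```bash
python3 - <<'E'
from fit import *
im=snap('top'); x0,y0,f=295,200,6
for d in ctrl.silhouettes('vent_board','top'):
    m=d['pixels']; print(d['p'],m.sum(),mrect(m,.060)); x,e=fit(m.astype(float),board(),.044,.060,[.437,-.073,.117]); print(x,e)
for d in ctrl.silhouettes('platen','top'): print('platen',d['p'],mrect(d['pixels'],.022))
v=cv2.resize(im[y0:y0+90,x0:x0+115,::-1],None,fx=f,fy=f,interpolation=cv2.INTER_CUBIC); cv2.imwrite('pics/v1.png',v)
E
```

```text
0.82 3069 ((435.02044677734375, -74.00981140136719), (100.69590759277344, 192.13153076171875), 7.292169570922852)
[ 0.43579159 -0.07354569  0.115055  ] 0.06342616551345204
platen 0.72 ((389.8642272949219, 230.02845764160156), (93.58074188232422, 102.0107650756836), 84.12618255615234)
platen 0.41 ((553.064697265625, -325.0922546386719), (102.71563720703125, 49.26158142089844), 18.039722442626953)
```

View pics/v1.png

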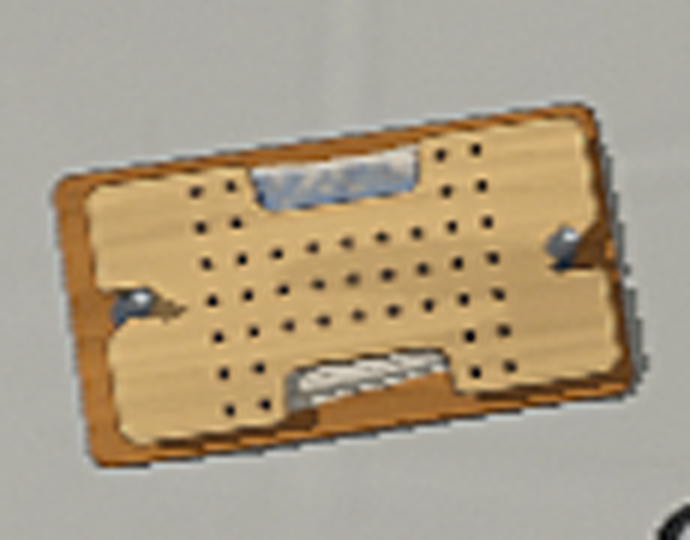

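The vented board lies flat on the prints with a rod in both slots, at crop (135,302) and (565,245). Next is the platen grasp.

{"api": "apply_moves", "payload": {
  "series": [
    [0,0,-0.025,0,0,0],
    [0,0,-0.05,0,0,0],
    [0,0,-0.07,0,0,0],
    [0,0,-0.0765,0,0,0],
    [0,0,-0.0765,0,0,0]
  ]
}}

```text
time: 12.4
eef_pos: [0.4017, 0.2829, 0.0215]
tcp_rot: [0.771, 0.637, -0.0, -0.0]
contact_force: [0.2, -0.0, 0.0]
opening: 0.821
finger_force: 0.0
```

{"api": "apply_moves", "payload": {
  "series": [
    [0,0,0,0,0,0],
    [0,0,0,0,0,0],
    [0,0,0,0,0,0],
    [0,0,0,0,0,0],
    [0,0,0,0,0,0],
    [0,0,0,0,0,0]
  ],
  "jaw": 0.3,
  "squeeze": 60
}}

```text
time: 13.15
eef_pos: [0.4028, 0.2834, 0.0228]
tcp_rot: [0.771, 0.637, 0.001, 0.0]
contact_force: [0.4, -0.5, 5.3]
opening: 0.68
finger_force: 67.9
```

{"api": "apply_moves", "payload": {
  "series": [
    [0,0,0.03,0,0,0],
    [0,0,0.08,0,0,0],
    [0,0,0.14,0,0,0],
    [0,0,0.1875,0,0,0.1],
    [0.01,-0.07,0.1875,0,0,0.2],
    [0.02,-0.14,0.1875,0,0,0.3],
    [0.03,-0.21,0.1875,0,0,0.391],
    [0.04,-0.28,0.1875,0,0,0.391],
    [0.0438,-0.35,0.1875,0,0,0.391],
    [0.0438,-0.4,0.1875,0,0,0.391],
    [0.0438,-0.43,0.1875,0,0,0.391],
    [0.0438,-0.4457,0.1875,0,0,0.391],
    [0.0438,-0.4457,0.1875,0,0,0.391],
    [0.0438,-0.4457,0.1675,0,0,0.391],
    [0.0438,-0.4457,0.1475,0,0,0.391],
    [0.0438,-0.4457,0.1375,0,0,0.391],
    [0.0438,-0.4457,0.1375,0,0,0.391]
  ]
}}

```text
time: 15.28
eef_pos: [0.4359, -0.073, 0.1302]
tcp_rot: [0.664, 0.748, -0.0, -0.001]
contact_force: [0.7, 0.1, -3.0]
opening: 0.686
finger_force: 66.7
```

```bash
python3 - <<'E'
from fit import *
st=ctrl.get_state(); e=st['eef_pos']; print(e,st['contact_force'],R.from_quat(st['tcp_rot']).as_matrix()[:2,1])
s=snap('side')[:,:,::-1]; x0,y0,f=270,165,7
v=cv2.resize(s[y0:y0+85,x0:x0+110],None,fx=f,fy=f,interpolation=cv2.INTER_CUBIC)
th=.1187; c,sn=np.cos(th),np.sin(th)
P=board()@np.array([[c,sn],[-sn,c]])+e[:2]
zb=e[2]-.022
for z in(zb,zb+.022): cv2.polylines(v,[((proj('side',np.c_[P,np.full(20,z)])-[x0,y0]+.5)*f).astype(np.int32)],True,(0,255,0),1)
cv2.imwrite('pics/t3.png',v)
E
```

```text
[ 0.43589854 -0.07304691  0.13017862] [ 0.69667864  0.13753751 -3.00885458] [0.99300663 0.11803291]
```

View pics/t3.png

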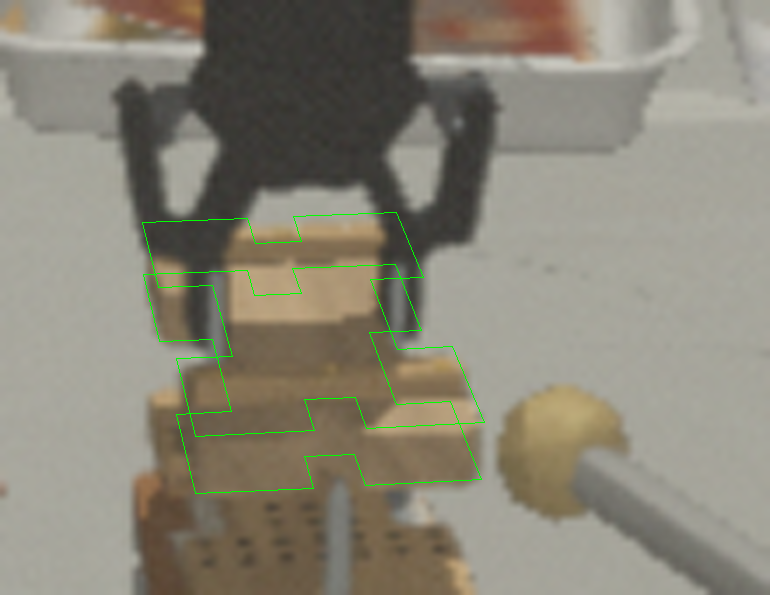

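The platen is aligned with its slots over the rods, so I'll lower it.

{"api": "apply_moves", "payload": {
  "series": [
    [0,0,-0.012,0,0,0],
    [0,0,-0.024,0,0,0],
    [0,0,-0.036,0,0,0],
    [0,0,-0.045,0,0,0],
    [0,0,-0.052,0,0,0],
    [0,0,-0.0555,0,0,0],
    [0,0,-0.0555,0,0,0],
    [0,0,-0.0555,0,0,0]
  ]
}}

```text
time: 16.32
eef_pos: [0.4369, -0.0738, 0.0874]
tcp_rot: [0.664, 0.747, 0.0, 0.0]
contact_force: [-0.2, 0.3, -5.0]
opening: 0.685
finger_force: 66.8
```

{"api": "apply_moves", "payload": {
  "series": [
    [0,0,-0.001,0,0,0],
    [0,0,-0.002,0,0,0],
    [0,0,-0.003,0,0,0],
    [0,0,-0.003,0,0,0]
  ]
}}

```text
time: 16.82
eef_pos: [0.4366, -0.0737, 0.0846]
tcp_rot: [0.664, 0.747, -0.0, -0.0]
contact_force: [-0.0, 0.1, -3.9]
opening: 0.686
finger_force: 66.8
```

{"api": "apply_moves", "payload": {
  "series": [
    [0,0,-0.001,0,0,0],
    [0,0,-0.002,0,0,0],
    [0,0,-0.002,0,0,0]
  ]
}}

```text
time: 17.2
eef_pos: [0.4367, -0.0737, 0.0833]
tcp_rot: [0.664, 0.747, 0.0, 0.0]
contact_force: [-0.4, -0.0, -2.4]
opening: 0.683
finger_force: 67.0
```

{"api": "apply_moves", "payload": {
  "series": [
    [0,0,-0.0008,0,0,0],
    [0,0,-0.0012,0,0,0],
    [0,0,-0.0012,0,0,0]
  ]
}}

```text
time: 17.58
eef_pos: [0.4368, -0.0737, 0.0832]
tcp_rot: [0.664, 0.747, -0.0, -0.0]
contact_force: [-4.8, 1.5, 5.5]
opening: 0.686
finger_force: 67.9
```

{"api": "apply_moves", "payload": {
  "series": [
    [0,0,0,0,0,0],
    [0,0,0,0,0,0],
    [0,0,0,0,0,0]
  ],
  "jaw": 0.82
}}

```text
time: 17.95
eef_pos: [0.4369, -0.0738, 0.0823]
tcp_rot: [0.664, 0.747, 0.0, 0.0]
contact_force: [0.1, -0.2, 0.6]
opening: 0.821
finger_force: 0.0
```

{"api": "apply_moves", "payload": {
  "series": [
    [0,0,0.01,0,0,0],
    [0,0,0.03,0,0,0],
    [0,0,0.08,0,0,0],
    [0,0,0.12,0,0,-0.2],
    [0,-0.05,0.12,0,0,-0.4],
    [0.001,-0.12,0.12,0,0,-0.6],
    [0.002,-0.19,0.12,0,0,-0.8],
    [0.003,-0.26,0.12,0,0,-1],
    [0.0034,-0.31,0.12,0,0,-1],
    [0.0034,-0.326,0.1,0,0,-1],
    [0.0034,-0.326,0.06,0,0,-1],
    [0.0034,-0.326,0.03,0,0,-1],
    [0.0034,-0.326,0.03,0,0,-1]
  ]
}}

```text
time: 19.58
eef_pos: [0.438, -0.332, 0.1036]
tcp_rot: [0.9, 0.437, -0.001, -0.003]
contact_force: [-0.4, -0.3, 0.1]
opening: 0.826
finger_force: 0.0
```

{"api": "apply_moves", "payload": {
  "series": [
    [0,0,0,0,0,-0.2],
    [0,0,-0.01,0,0,-0.4],
    [0,0,-0.02,0,0,-0.6],
    [0,0,-0.03,0,0,-0.744],
    [0,0,-0.035,0,0,-0.744],
    [0,0,-0.035,0,0,-0.744]
  ]
}}

```text
time: 20.32
eef_pos: [0.4397, -0.3343, 0.0787]
tcp_rot: [0.987, 0.16, 0.0, 0.0]
contact_force: [-0.5, 0.1, -0.1]
opening: 0.82
finger_force: 0.0
```

```bash
python3 - <<'E'
from fit import *
st=ctrl.get_state(); print(st['eef_pos'],st['contact_force'],R.from_quat(st['tcp_rot']).as_matrix()[:2,1],st['qpos'])
im=snap('top'); s=snap('side')
for d in ctrl.silhouettes('platen','top')[:3]:
    m=d['pixels']; print(d['p'],m.sum(),mrect(m,.082)); x,e=fit(m.astype(float),board(),.060,.082,[.437,-.073,.117]); print(x,e)
a=cv2.resize(im[200:290,295:410,::-1],(383,300),interpolation=cv2.INTER_CUBIC)
b=cv2.resize(s[220:340,270:400,::-1],(325,300),interpolation=cv2.INTER_CUBIC)
cv2.imwrite('pics/w1.png',np.hstack([a,b]))
E
```

```text
[ 0.43965573 -0.33427366  0.07869141] [-0.53402839  0.14096817 -0.06413594] [ 0.315436   -0.94894677] [-8.33806753e-01  2.26946757e-01  1.99403148e+00  5.66089221e-05
  9.20171119e-01  4.16039154e-01]
0.83 1609 ((181.78358459472656, 313.61260986328125), (69.32215881347656, 135.2410125732422), 39.897647857666016)
[ 0.41998747 -0.07557407  0.66391313] 2.9728951120535223
0.7 3315 ((434.7889099121094, -75.1659927368164), (103.8329849243164, 193.00927734375), 5.8542609214782715)
[ 0.43554186 -0.07508934  0.10713699] 0.06365244136870435
```

View pics/w1.png

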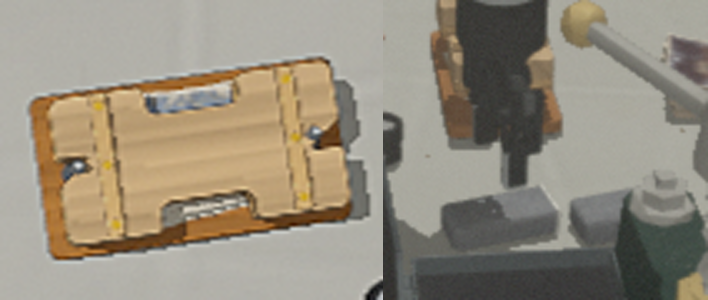

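The platen is seated with both rods in its slots, and the gripper is lined up over the first weight.

{"api": "apply_moves", "payload": {
  "series": [
    [0,0,-0.02,0,0,0],
    [0,0,-0.04,0,0,0],
    [0,0,-0.055,0,0,0],
    [0,0,-0.06,0,0,0],
    [0,0,-0.06,0,0,0]
  ]
}}

```text
time: 21.1
eef_pos: [0.4393, -0.3344, 0.0296]
tcp_rot: [0.987, 0.159, -0.0, -0.0]
contact_force: [-0.4, -0.8, -0.1]
opening: 0.819
finger_force: 0.0
```

{"api": "apply_moves", "payload": {
  "series": [
    [0,0,0,0,0,0],
    [0,0,0,0,0,0],
    [0,0,0,0,0,0],
    [0,0,0,0,0,0],
    [0,0,0,0,0,0],
    [0,0,0,0,0,0],
    [0,0,0,0,0,0]
  ],
  "jaw": 0.2,
  "squeeze": 70
}}

```text
time: 21.98
eef_pos: [0.4402, -0.3356, 0.0316]
tcp_rot: [0.987, 0.159, 0.001, 0.001]
contact_force: [0.3, -2.1, 6.0]
opening: 0.501
finger_force: 72.8
```

{"api": "apply_moves", "payload": {
  "series": [
    [0,0,0.02,0,0,0],
    [0,0,0.06,0,0,0],
    [0,0,0.12,0,0,0.1],
    [0,0,0.18,0,0,0.25],
    [0,0.03,0.19,0,0,0.45],
    [0,0.08,0.19,0,0,0.65],
    [-0.001,0.13,0.19,0,0,0.85],
    [-0.002,0.18,0.19,0,0,1],
    [-0.0038,0.23,0.19,0,0,1],
    [-0.0038,0.28,0.19,0,0,1],
    [-0.0038,0.31,0.19,0,0,1],
    [-0.0038,0.3258,0.19,0,0,1],
    [-0.0038,0.3258,0.19,0,0,1]
  ]
}}

```text
time: 23.6
eef_pos: [0.4357, -0.0732, 0.1815]
tcp_rot: [0.851, 0.525, -0.001, -0.001]
contact_force: [0.1, -1.1, -6.0]
opening: 0.503
finger_force: 72.8
```

{"api": "apply_moves", "payload": {
  "series": [
    [0,0,0,0,0,0.15],
    [0,0,0,0,0,0.35],
    [0,0,0,0,0,0.55],
    [0,0,0,0,0,0.7],
    [0,0,-0.03,0,0,0.736],
    [0,0,-0.05,0,0,0.736],
    [0,0,-0.06,0,0,0.736],
    [0,0,-0.06,0,0,0.736],
    [0,0,-0.06,0,0,0.736]
  ]
}}

```text
time: 24.72
eef_pos: [0.4369, -0.0742, 0.1349]
tcp_rot: [0.667, 0.745, 0.0, 0.001]
contact_force: [0.2, 0.0, -4.9]
opening: 0.503
finger_force: 72.7
```

```bash
cat > wv.py <<'E'
from fit import *
import sys
name=sys.argv[1]; h=float(sys.argv[2])
st=ctrl.get_state(); e=st['eef_pos']; y=R.from_quat(st['tcp_rot']).as_matrix()[:2,1]; th=np.arctan2(y[1],y[0]); print(e,st['contact_force'],th,st['opening'])
s=snap('side')[:,:,::-1]; x0,y0,f=270,165,7
v=cv2.resize(s[y0:y0+85,x0:x0+110],None,fx=f,fy=f,interpolation=cv2.INTER_CUBIC)
def draw(poly,p,th,z0,z1,col):
    c,sn=np.cos(th),np.sin(th); P=poly@np.array([[c,sn],[-sn,c]])+p
    for z in(z0,z1): cv2.polylines(v,[((proj('side',np.c_[P,np.full(len(P),z)])-[x0,y0]+.5)*f).astype(np.int32)],True,col,1)
draw(rect(46,100),e[:2],th,e[2]-h,e[2]-h+.026,(0,255,0))
draw(board(),[.4364,-.0741],.114,.082,.082,(0,0,255))
cv2.imwrite('pics/'+name+'.png',v)
E
python3 wv.py w2 .030
```

```text
[ 0.43692262 -0.07415397  0.13486455] [ 0.15240714  0.01387275 -4.91289538] 0.11127532337237377 0.5034605299678365
```

View pics/w2.png

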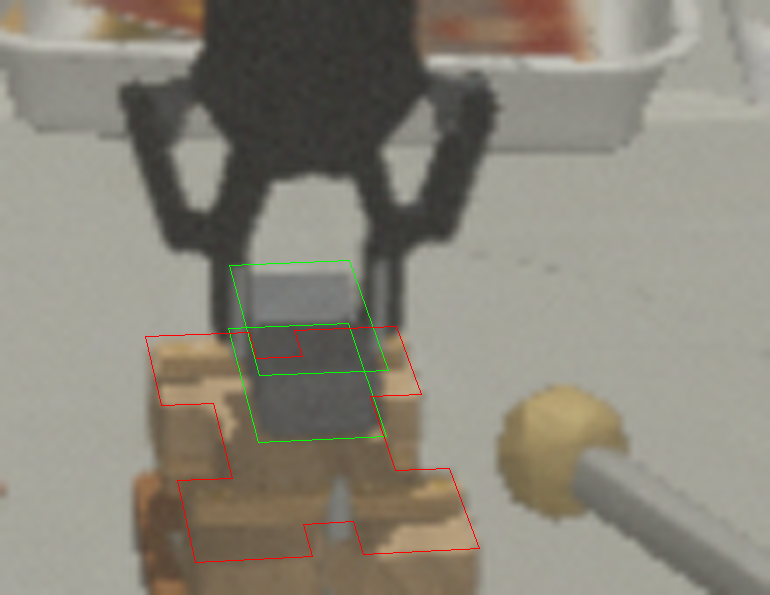

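The weight is level and centred over the platen, matching the overlay. I'll lower it.

{"api": "apply_moves", "payload": {
  "series": [
    [0,0,-0.008,0,0,0],
    [0,0,-0.016,0,0,0],
    [0,0,-0.022,0,0,0],
    [0,0,-0.0255,0,0,0],
    [0,0,-0.0255,0,0,0],
    [0,0,-0.0255,0,0,0]
  ]
}}

```text
time: 25.52
eef_pos: [0.4365, -0.0739, 0.1141]
tcp_rot: [0.667, 0.745, 0.0, 0.0]
contact_force: [-1.1, 1.6, -1.3]
opening: 0.504
finger_force: 73.3
```

{"api": "apply_moves", "payload": {
  "series": [
    [0,0,-0.001,0,0,0],
    [0,0,-0.002,0,0,0],
    [0,0,-0.002,0,0,0],
    [0,0,-0.002,0,0,0]
  ]
}}

```text
time: 26.02
eef_pos: [0.4366, -0.0739, 0.114]
tcp_rot: [0.667, 0.745, -0.0, -0.0]
contact_force: [-7.7, 1.9, 9.8]
opening: 0.504
finger_force: 74.5
```

{"api": "apply_moves", "payload": {
  "series": [
    [0,0,0.001,0,0,0],
    [0,0,0.001,0,0,0]
  ]
}}

```text
time: 26.28
eef_pos: [0.4366, -0.0739, 0.114]
tcp_rot: [0.667, 0.745, -0.0, -0.0]
contact_force: [-4.7, 1.6, 6.5]
opening: 0.504
finger_force: 74.2
```

{"api": "apply_moves", "payload": {
  "series": [
    [0,0,0,0,0,0],
    [0,0,0,0,0,0],
    [0,0,0,0,0,0],
    [0,0,0,0,0,0]
  ],
  "jaw": 0.78
}}

```text
time: 26.78
eef_pos: [0.4365, -0.0739, 0.113]
tcp_rot: [0.667, 0.745, 0.0, 0.0]
contact_force: [0.6, 0.1, 0.2]
opening: 0.779
finger_force: 0.0
```

{"api": "apply_moves", "payload": {
  "series": [
    [0,0,0.01,0,0,0],
    [0,0,0.03,0,0,0],
    [0,0,0.07,0,0,0],
    [0,0,0.1,0,0,-0.15],
    [0.02,-0.05,0.1,0,0,-0.35],
    [0.05,-0.11,0.1,0,0,-0.55],
    [0.08,-0.17,0.1,0,0,-0.75],
    [0.11,-0.23,0.1,0,0,-0.9],
    [0.135,-0.29,0.08,0,0,-1],
    [0.1469,-0.3154,0.04,0,0,-1],
    [0.1469,-0.3154,0,0,0,-1],
    [0.1469,-0.3154,-0.01,0,0,-1],
    [0.1469,-0.3154,-0.01,0,0,-1]
  ]
}}

```text
time: 28.4
eef_pos: [0.554, -0.326, 0.1057]
tcp_rot: [0.901, 0.434, 0.0, 0.0]
contact_force: [1.0, -0.2, 0.3]
opening: 0.78
finger_force: 0.0
```

{"api": "apply_moves", "payload": {
  "series": [
    [0,0,0,0,0,-0.2],
    [0,0,-0.01,0,0,-0.4],
    [0,0,-0.02,0,0,-0.6],
    [0,0,-0.03,0,0,-0.777],
    [0,0,-0.035,0,0,-0.777],
    [0,0,-0.035,0,0,-0.777]
  ]
}}

```text
time: 29.15
eef_pos: [0.5544, -0.3263, 0.0782]
tcp_rot: [0.99, 0.144, 0.001, 0.001]
contact_force: [0.6, 0.0, 0.3]
opening: 0.779
finger_force: 0.0
```

```bash
python3 - <<'E'
from fit import *
st=ctrl.get_state(); y=R.from_quat(st['tcp_rot']).as_matrix()[:2,1]; print(st['eef_pos'],st['contact_force'],np.arctan2(y[1],y[0]))
im=snap('top'); s=snap('side')
for d in ctrl.silhouettes('weight_a','top')[:3]:
    m=d['pixels']; c,sz,a=mrect(m,.108); print(d['p'],m.sum(),c,sz,a)
    if c[1]>-200: print(fit(m.astype(float),rect(46,100),.082,.108,[.4364,-.0741,.114]))
a=cv2.resize(im[195:285,295:410,::-1],(383,300),interpolation=cv2.INTER_CUBIC)
b=cv2.resize(s[180:340,270:410,::-1],(350,400),interpolation=cv2.INTER_CUBIC)
cv2.imwrite('pics/w3.png',np.hstack([cv2.copyMakeBorder(a,0,100,0,0,cv2.BORDER_CONSTANT),b]))
E
```

```text
[ 0.55440241 -0.32630653  0.07819459] [0.61165461 0.00185999 0.33732298] -1.2819081202652223
0.56 935 (432.9272766113281, -71.55062866210938) (46.825592041015625, 100.46495056152344) 7.137391090393066
(array([ 0.43429835, -0.07119093,  0.11570136]), np.float64(0.06602914962776554))
0.39 42 (574.4609375, -279.77410888671875) (9.416218757629395, 20.760278701782227) 43.19403076171875
```

View pics/w3.png

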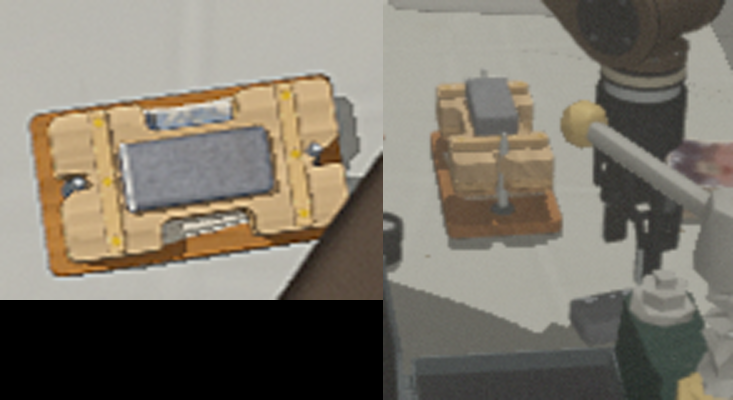

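Weight one sits centred between the battens, lengthwise. Now I'll grasp the second.

{"api": "apply_moves", "payload": {
  "series": [
    [0,0,-0.02,0,0,0],
    [0,0,-0.04,0,0,0],
    [0,0,-0.055,0,0,0],
    [0,0,-0.06,0,0,0],
    [0,0,-0.06,0,0,0]
  ]
}}

```text
time: 29.92
eef_pos: [0.5537, -0.3261, 0.0284]
tcp_rot: [0.99, 0.143, -0.0, -0.0]
contact_force: [0.0, 0.4, 1.1]
opening: 0.782
finger_force: 0.0
```

{"api": "apply_moves", "payload": {
  "series": [
    [0,0,0,0,0,0],
    [0,0,0,0,0,0],
    [0,0,0,0,0,0],
    [0,0,0,0,0,0],
    [0,0,0,0,0,0],
    [0,0,0,0,0,0],
    [0,0,0,0,0,0]
  ],
  "jaw": 0.2
}}

```text
time: 30.8
eef_pos: [0.5548, -0.3273, 0.0307]
tcp_rot: [0.99, 0.143, 0.001, 0.002]
contact_force: [-0.7, -1.7, 5.7]
opening: 0.503
finger_force: 73.8
```

{"api": "apply_moves", "payload": {
  "series": [
    [0,0,0.02,0,0,0],
    [0,0,0.06,0,0,0],
    [0,0,0.12,0,0,0.1],
    [0,0,0.18,0,0,0.25],
    [-0.01,0.03,0.2125,0,0,0.45],
    [-0.04,0.08,0.2125,0,0,0.65],
    [-0.07,0.14,0.2125,0,0,0.85],
    [-0.1,0.2,0.2125,0,0,1],
    [-0.12,0.25,0.2125,0,0,1],
    [-0.14,0.29,0.2125,0,0,1],
    [-0.147,0.31,0.2125,0,0,1],
    [-0.147,0.3154,0.2125,0,0,1],
    [-0.147,0.3154,0.2125,0,0,1]
  ]
}}

```text
time: 32.42
eef_pos: [0.4366, -0.0742, 0.1989]
tcp_rot: [0.86, 0.511, -0.0, 0.0]
contact_force: [0.7, 0.4, -6.4]
opening: 0.507
finger_force: 72.7
```

{"api": "apply_moves", "payload": {
  "series": [
    [0,0,0,0,0,0.15],
    [0,0,0,0,0,0.35],
    [0,0,0,0,0,0.55],
    [0,0,0,0,0,0.7],
    [0,0,-0.02,0,0,0.777],
    [0,0,-0.035,0,0,0.777],
    [0,0,-0.045,0,0,0.777],
    [0,0,-0.045,0,0,0.777],
    [0,0,-0.045,0,0,0.777]
  ]
}}

```text
time: 33.55
eef_pos: [0.4366, -0.0741, 0.1634]
tcp_rot: [0.667, 0.745, 0.0, 0.0]
contact_force: [0.2, -0.2, -5.0]
opening: 0.506
finger_force: 72.6
```

```bash
sed -i "s/^cv2.imwrite.*//" wv.py; cat >> wv.py <<'E'
draw(rect(46,100),[.4362,-.0712],.114,.082,.108,(255,0,0))
cv2.imwrite('pics/'+name+'.png',v)
E
python3 wv.py w4 .030
```

```text
[ 0.43663306 -0.07405776  0.1633927 ] [ 0.22279446 -0.18274968 -5.02351425] 0.11108150402997063 0.5060861564873995
```

View pics/w4.png

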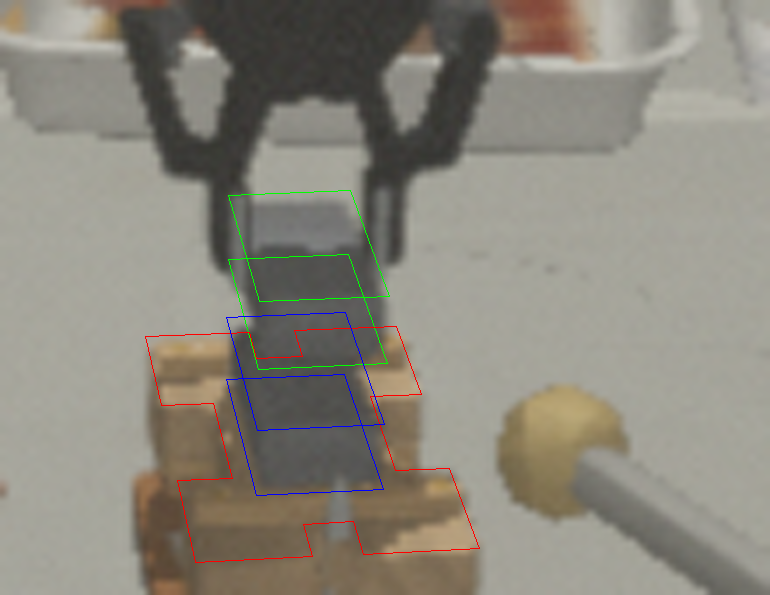

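Both weights line up in the view: the lower one's near edge is at row 490 and the upper one's at row 362. I'll nudge 1 mm in y and lower.

{"api": "apply_moves", "payload": {
  "series": [
    [0,0.0012,-0.008,0,0,0],
    [0,0.0012,-0.016,0,0,0],
    [0,0.0012,-0.022,0,0,0],
    [0,0.0012,-0.0255,0,0,0],
    [0,0.0012,-0.0255,0,0,0],
    [0,0.0012,-0.0255,0,0,0]
  ]
}}

```text
time: 34.35
eef_pos: [0.4364, -0.073, 0.1428]
tcp_rot: [0.667, 0.745, 0.0, 0.0]
contact_force: [-0.0, 0.4, -6.6]
opening: 0.502
finger_force: 72.8
```

{"api": "apply_moves", "payload": {
  "series": [
    [0,0,-0.001,0,0,0],
    [0,0,-0.002,0,0,0],
    [0,0,-0.002,0,0,0],
    [0,0,-0.002,0,0,0]
  ]
}}

```text
time: 34.85
eef_pos: [0.4363, -0.0729, 0.141]
tcp_rot: [0.667, 0.745, 0.0, 0.0]
contact_force: [0.7, -0.9, -6.2]
opening: 0.506
finger_force: 72.8
```

{"api": "apply_moves", "payload": {
  "series": [
    [0,0,-0.001,0,0,0],
    [0,0,-0.002,0,0,0],
    [0,0,-0.002,0,0,0],
    [0,0,-0.002,0,0,0]
  ]
}}

```text
time: 35.35
eef_pos: [0.4362, -0.0729, 0.1393]
tcp_rot: [0.667, 0.745, -0.0, -0.0]
contact_force: [0.1, -0.6, -6.6]
opening: 0.502
finger_force: 72.8
```

{"api": "apply_moves", "payload": {
  "series": [
    [0,0,-0.0005,0,0,0],
    [0,0,-0.001,0,0,0],
    [0,0,-0.0015,0,0,0],
    [0,0,-0.0015,0,0,0]
  ]
}}

```text
time: 35.85
eef_pos: [0.4364, -0.0729, 0.1391]
tcp_rot: [0.667, 0.745, -0.0, -0.0]
contact_force: [-5.3, 1.1, 4.2]
opening: 0.507
finger_force: 74.0
```

{"api": "apply_moves", "payload": {
  "series": [
    [0,0,0,0,0,0],
    [0,0,0,0,0,0],
    [0,0,0,0,0,0],
    [0,0,0,0,0,0]
  ],
  "jaw": 0.78
}}

```text
time: 36.35
eef_pos: [0.4365, -0.073, 0.1383]
tcp_rot: [0.667, 0.745, 0.0, 0.0]
contact_force: [0.4, -0.4, -0.3]
opening: 0.779
finger_force: 0.0
```

{"api": "apply_moves", "payload": {
  "series": [
    [0,0,0.01,0,0,0],
    [0,0,0.03,0,0,0],
    [0,0,0.07,0,0,0],
    [0,0,0.12,0,0,0],
    [0.03,0.06,0.12,0,0,0],
    [0.06,0.12,0.12,0,0,0],
    [0.08,0.18,0.12,0,0,0],
    [0.1,0.24,0.12,0,0,0],
    [0.1,0.3,0.12,0,0,0],
    [0.1,0.35,0.12,0,0,0],
    [0.1,0.35,0.12,0,0,0]
  ]
}}

```text
time: 37.72
eef_pos: [0.5162, 0.2094, 0.2355]
tcp_rot: [0.665, 0.747, 0.001, 0.0]
contact_force: [0.6, 0.1, 0.8]
opening: 0.782
finger_force: 0.0
```

```bash
python3 - <<'E'
from fit import *
im=snap('top'); s=snap('side')
for d in ctrl.silhouettes('weight_a','top')[:3]:
    m=d['pixels']; c,sz,a=mrect(m,.134); print(d['p'],m.sum(),c,sz,a)
    if c[1]>-200: print(fit(m.astype(float),rect(46,100),.108,.134,[.4364,-.0731,.114]))
a=cv2.resize(im[185:285,290:410,::-1],(480,400),interpolation=cv2.INTER_CUBIC)
b=cv2.resize(s[180:290,270:350,::-1],(291,400),interpolation=cv2.INTER_CUBIC)
cv2.imwrite('pics/w5.png',np.hstack([a,b]))
E
```

```text
0.57 941 (433.4951171875, -70.28388977050781) (45.0799560546875, 100.1883773803711) 7.139196872711182
(array([ 0.4341444 , -0.06979869,  0.14778036]), np.float64(0.0990143985330583))
```

View pics/w5.png

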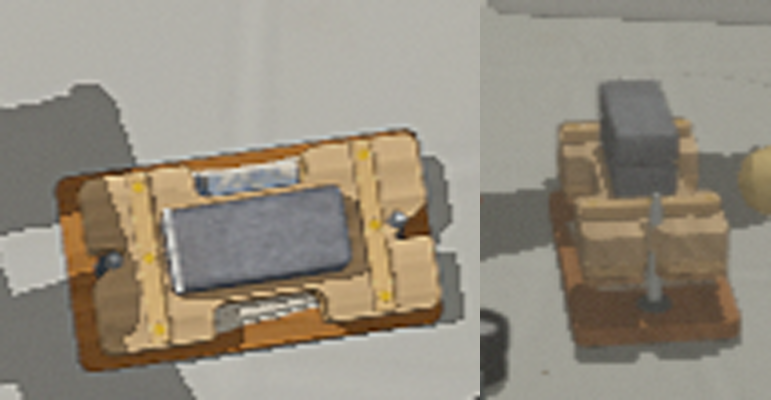

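The final view shows the whole stack standing square: board, platen and both weights in line, centred between the battens, with rods in the slots. I'm handing it in.

```bash
python3 -c "
from plant import ctrl
print(ctrl.sign_off())"
```

```text
the job is handed in; nothing more can be done
None
```

The job is handed in: the vented board, the platen and both weights are stacked on the prints in the order asked, with a rod in every end slot, and the weights are in line and within about 4 mm of the platen's middle by camera.

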